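Wedge up a drawer front in the fitting jig

TASK

First press the jig's hinged keeper down until it snaps shut over the far end of the drawer front. Then take the yellow wedge by its blue grip, lay it flat on the jig's base and push its thin end under the overhanging end of the drawer front until that end just lifts off the front rest, about 4 mm up. Finish while still gripping the wedge there, with the drawer front carried by the wedge and not by the fingers; leave the hammer, chisel and plane alone.

Things in the scene. Friction and masses are not known exactly. Their poses are not given: they have to be found in the camera images.
- jig: Fixed fitting jig: plywood base 420 x 150 x 12 mm on the bench. Origin on the bench plane; base spans own x -220 to +200 mm, y +-75, top 12 mm up. Own +x runs from the open lead-in end (lay the wedge there) to the keeper end: the push direction. End stop at x = 165; side cheeks 38 mm high at x = 50 to 90, |y| = 47 to 60; catch posts 72 mm high at x = 115, |y| = 48 to 67; hinge ears 68 high.
- front_rest: Front black rest bar, fixed across the jig's base: 14 mm along the jig's x, 120 mm along y, 12 mm high (top 24 mm above the bench). Origin at the centre of its underside, at jig x = +13 mm, y = 0, 12 mm above the bench. A second such bar, the far rest, lies at jig x = 130 to 150 mm.
- board: Loose oak drawer front, 240 x 90 x 22 mm, 0.35 to 0.7 kg, flat on two black rests, long side along the jig's x. Origin at the centre of its underside, own +x to the keeper; starts within 1 mm of jig x = 43.5 mm, y = 0. Its near end (-x) overhangs the front rest by 82 mm, with a 12 mm gap over the base. When wedged it tips about the far rest (from jig x = 130 mm).
- board_edge (a point): Middle of the lower edge of the drawer front's overhanging near end (board frame x = -120 mm, y = 0, z = 0). 24 mm above the bench at the start; its rise above that is the lift.
- wedge: Loose yellow wedge, 90 g, flat on the bench, 110 mm long (own x), 36 wide. Origin at the centre of its underside. Tip 4 mm thick at x = +55, rising 1 in 5 to 20 mm at x = -25, then a level tail to x = -55. On the tail a blue grip block: x = -55 to -25, 22 mm wide (y), top 61 mm up. On the base it meets the drawer front where 12 mm thick (40 mm behind the tip); push under 15 N.
- keeper (a joint): Angle (rad) of the hinged keeper, an aluminium plate 90 x 90 mm, red pad on its free end, stiff hinge across the jig's far end: stays where left. 0 = shut, level, 2 mm above the drawer front; grows as the free end rises, to 0.9. At about 0.29 its sides meet two sprung catch balls: about 12 N at the pad forces it past; below about 0.06 the balls snap over it and hold it shut.
- keeper_hinge (a point): Point on the keeper's hinge axis, in the middle of its width: jig x = +187 mm, y = 0, 56 mm above the bench.
- keeper_press (a point): Middle of the top of the red pad on the keeper's free end: where to press down. 77 mm from the hinge axis towards the jig's -x and 4 mm above it when shut (60 mm above the bench); it swings about the hinge as the keeper moves.
- hammer: Bystander: hammer with wooden handle, about 300 mm long, lying on the bench. Leave alone.
- chisel: Bystander: chisel with light wooden handle, 240 mm long, lying on the bench. Origin under its middle. Leave alone.
- plane: Bystander: small dark metal block plane with red knob and grip, 150 x 50 x 50 mm, on the bench. Leave alone.
There are look-alikes about, which are no part of the job. Of the things like the wedge, leave any that is purple; of the rest the smaller one is meant.

How it is judged:
By the outcome, as a careful person would: the job done as asked, in the order asked, and still so for the second after the job is handed in, while the arm keeps its last pose, push and grip.
It also fails if it takes over 51 s, if anything falls off the work surface, if the arm or the gripper's body presses on something with over 40 N, if the wrist force passes 120 N, or if a joint passes its speed limit or range.

ROBOT

A 6-joint arm with a two-finger parallel gripper is mounted at the origin on the work surface. World frame = base frame: x ahead of the robot, y to its left, z up, the work surface at z = 0. Lengths are in mm, angles in rad, forces in N, time in s.
With the tool pointing down it reaches from about 275 to 775 mm from the base axis. Payload 14.6 kg.
Tool frame: the origin (TCP) lies at the centre of the arm's flange, where the gripper is bolted on; the fingertips stand 173 mm ahead of it and the grasp point (between the pads) lies 155 mm ahead of it; z points along the fingers, y is the direction in which the jaws open and shut (so a half turn about z gives the same grasp; the last joint's range is limited). The gripper opens to 85 mm and grips with 20 to 120 N. Pads are 22 mm wide; open, the fingers measure 114 mm over their backs; the gripper's body (76 mm by 85 mm) begins 54 mm behind the grasp point. The pads swing forward as they close: fully open they stand 13 mm farther back than shut.
Start: joints at [0.96, 0.263, -0.048, 1.259, 0, 1.415], TCP at [231.1, 471.404, 404.678] pointing down, gripper open.
Joint ranges: [-2.65, 2.65], [-0.89, 1.7], [-1.18, 1.37], [-2.13, 2.11], [-1.35, 1.29], [-3.14, 3.14]. Speed limits (rad/s): [1.89, 1.89, 2.57, 2.79, 3.14, 3.14].

INTERFACE

Orientations are given as [roll, pitch, yaw] about the fixed x, y, z axes, in that order (R = Rz(yaw) Ry(pitch) Rx(roll)).
In Python, from plant import get_obs, capture, get_calibration, hand_in gives the robot as it stands. The module is installed in compiled form; this text tells all that it offers.
- The arm moves only by the shell command python3 -m jog 'ROWS' [OPENING]. ROWS is JSON, a list of rows, each an object with "travel": the shift along the tool's x, y, z in mm, a list of three; "spin": the turn about the tool's z in rad. In form: [{"travel": [tx, ty, tz], "spin": spin}, ...]. A call has 1 to 12 rows; each row is the pose to reach, as a shift and turn from the pose commanded when the call began, along the tool's axes at that moment; what a row does not reach only later rows make up. A row lasts 1/8 s, in which the tool goes at most 62.5 mm and 10.7 degrees, less where a joint would pass 70% of its speed; a pose out of reach is approached as far as the arm can. A call with a gripper value outside its range is refused whole. OPENING is the finger opening in mm, from 0 to 85.4, set as the call begins (- or left out, the last holds). The fingers move at their own pace and stop on an object; the grip force is fixed at half the most. Time passes only in rows, so rows that repeat a pose let the fingers close. It gives the time, the measured TCP pose, the force and the opening at its end, in the units of the state.
- get_obs(): the state, without advancing time (a new reading comes with each control period).
- capture(name): name is "scene" or "side" or "wrist"; returns the picture (420x560x3 uint8, blue, green, red); there is no depth.
- get_calibration(name): a dict with "vfov" (degrees; the focal length in pixels is half the picture's height over the tangent of half this angle, whatever the lens; pixels are square), "cx", "cy" (the principal point, pixels), "distortion" ([k1, k2, p1, p2, k3] as OpenCV has them; the pictures are not rectified), "R" (3x3) and "t" (3): a world point X has camera coordinates R X + t; the wrist camera has in their place "hand_eye" (4x4, takes a point from camera to tool coordinates, whose origin is the TCP and whose axes are the flange's). Camera axes: x right, y down, z forward; pixel columns grow to the right and rows downward; lengths in mm; the calibration is good to about 2 mm. A picture is of the moment at which its call begins: read the wrist's pose just before it. get_calibration takes no time and is no camera call.
- hand_in(): hands the job in, once; it reports no verdict.
The state is a dict: "time": time; "joint_pos": joint angles; "qd": joint speeds; "tau": joint torques, N m; "eef_pos": TCP position; "tcp_rot": TCP orientation; "wrist_force": force on the tool from outside, world axes, zero at the start; "ft_torque": the same for the moment, N m; "opening": finger opening in mm.
Only numpy, scipy, OpenCV 4.12 (cv2) and the standard library are available. Lean on these libraries where they do the work, as an engineer would, in place of code of your own. Each camera call takes 0.05 s, during which the arm holds its last target. There are 200 camera calls.

## Working session

There is one attempt and no reset: what is moved stays moved. The work goes in short steps, Python scripts to look and compute and a shell command to move; the robot and the scene stay as the last step left them, time stands still between calls to the robot, and variables do not carry over. Pictures are saved under pics/ and viewed, about 8 in all and at most 12, crops included, and the job is handed in when it is done.

```bash
mkdir -p pics
cat > h.py <<'E'
import numpy as np, cv2
from plant import get_obs, capture, get_calibration
from scipy.spatial.transform import Rotation as Rn
def K(c):
    f=210/np.tan(np.radians(c["vfov"])/2); return np.array([[f,0,c["cx"]],[0,f,c["cy"]],[0,0,1.]])
def pose(name,o=None):
    c=get_calibration(name)
    if "hand_eye" in c:
        o=o or get_obs(); T=np.eye(4); T[:3,:3]=Rn.from_euler('xyz',o["tcp_rot"]).as_matrix(); T[:3,3]=o["eef_pos"]
        W=np.linalg.inv(T@np.array(c["hand_eye"])); return c,W[:3,:3],W[:3,3]
    return c,np.array(c["R"]),np.array(c["t"])
def ray(P,px):
    c,R,t=P; u=cv2.undistortPoints(np.array(px,float).reshape(-1,1,2),K(c),np.array(c["distortion"],float)).reshape(-1,2)
    d=np.c_[u,np.ones(len(u))]@R; return -R.T@t,d
def plane(P,px,z):
    o,d=ray(P,px); return o+d*((z-o[2])/d[:,2])[:,None]
def proj(P,X):
    c,R,t=P; return cv2.projectPoints(np.array(X,float).reshape(-1,1,3),cv2.Rodrigues(R)[0],t,K(c),np.array(c["distortion"],float))[0].reshape(-1,2)
def tri(P1,p1,P2,p2):
    o1,d1=ray(P1,p1);o2,d2=ray(P2,p2);d1=d1[0];d2=d2[0]
    s=np.linalg.lstsq(np.c_[d1,-d2],o2-o1,rcond=None)[0]; a=o1+s[0]*d1;b=o2+s[1]*d2
    return (a+b)/2,np.linalg.norm(a-b)
E
python3 - <<'E'
from h import *
print(get_obs())
for n in("scene","side","wrist"):
    im=capture(n); cv2.imwrite(f"pics/{n}0.png",im); c,R,t=pose(n); print(n,-R.T@t,R[2],c["vfov"],c["distortion"])
a=cv2.imread("pics/scene0.png");b=cv2.imread("pics/side0.png")
E
```

```text
{'time': 0.0, 'joint_pos': array([ 9.59703337e-01,  2.63513632e-01, -4.89200932e-02,  1.25938070e+00,
        1.62794845e-05,  1.41550992e+00]), 'qd': array([ 4.94122635e-05, -2.32144800e-03,  1.30532407e-03, -2.53864020e-04,
       -5.82213421e-04,  2.11923573e-04]), 'tau': array([-3.08248227e-04, -6.37605643e+01,  3.84564185e+01,  1.38306108e-02,
       -8.66113078e-05,  4.18852085e-05]), 'eef_pos': array([231.0453944 , 471.33215716, 404.23599826]), 'tcp_rot': array([-3.14058933e+00, -1.73545281e-04,  2.68578598e+00]), 'wrist_force': array([-0.37189748, -0.58902177,  0.14541637]), 'ft_torque': array([-0.01109384,  0.05995042, -0.01128791]), 'opening': 85.38433980358842}
scene [1254.86753575 -693.65301226 1275.64588283] [-0.45207741  0.4544662  -0.7675197 ] 47.14286730185052 [-0.09862581  0.          0.          0.          0.        ]
side [ -81.11250052 -958.40350438  813.97735939] [ 0.45869621  0.71357236 -0.52953968] 46.15989017668004 [0.00879474 0.         0.         0.         0.        ]
wrist [159.03908072 506.67594488 372.90964329] [ 0.28457601 -0.13982593 -0.94840139] 67.27725529665265 [-0.03730482  0.          0.          0.          0.        ]
```

View pics/scene0.png

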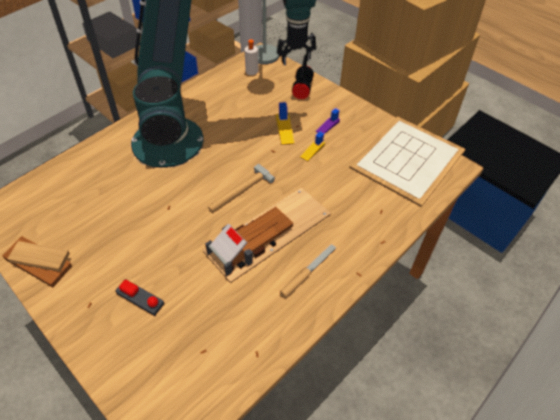

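View pics/side0.png

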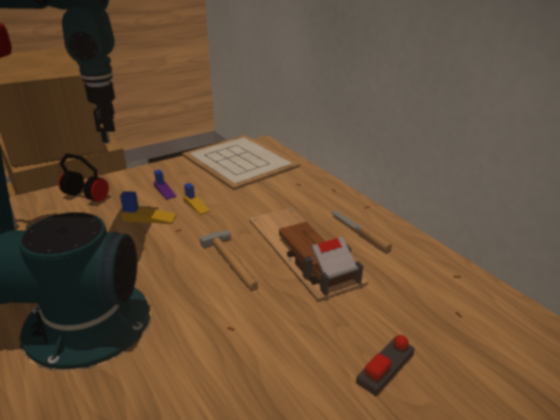

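Scene picture: three wedges: the large yellow one (286,125), the purple one (328,123) and the small yellow one (315,147), which is in the side view at (197,198). The small yellow one fits: it isn't purple and it's the smaller of the other two. The jig is at (265,235), with the open keeper's red pad at (233,236). I'll confirm with an enlarged crop.

Run:
```python
from h import *
a=cv2.imread("pics/scene0.png");b=cv2.imread("pics/side0.png")
A=cv2.resize(a[95:285,195:345],None,fx=3.1,fy=3.1,interpolation=2)   # 465x589
B=cv2.resize(b[165:305,140:380][:, :],None,fx=1.4,fy=1.4,interpolation=2)
B=cv2.resize(b[180:300,170:370],None,fx=1.65,fy=1.65,interpolation=2)
B2=cv2.resize(b[225:300,270:370],None,fx=3.3,fy=3.3,interpolation=2)
cv=np.zeros((592,800,3),np.uint8);cv[:A.shape[0],:A.shape[1]]=A
cv[:B.shape[0],468:468+B.shape[1]]=B;cv[210:210+B2.shape[0],468:468+B2.shape[1]]=B2
cv2.imwrite("pics/crop1.png",cv)
S,D=pose("scene"),pose("side")
for n,im,P in(("scene",a,S),("side",b,D)):
    h=cv2.cvtColor(im,cv2.COLOR_BGR2HSV)
    for nm,lo,hi in(("yel",(22,190,120),(32,255,255)),("blue",(110,150,60),(125,255,255)),("red",(0,215,120),(4,255,255)),("red2",(176,215,120),(180,255,255))):
        m=cv2.inRange(h,lo,hi); k,l,s,c=cv2.connectedComponentsWithStats(m)
        for i in range(1,k):
            if s[i,4]>15: print(n,nm,c[i].round(1),s[i].tolist(),plane(P,c[i],0 if nm!='yel' else 10)[0].round(0))
```

```text
scene yel [286.1 135.7] [279, 127, 15, 17, 179] [315. 339.  10.]
scene yel [310.2 151.3] [302, 143, 19, 17, 147] [440. 340.  10.]
scene blue [136.7   7.7] [133, 0, 7, 18, 77] [-980.  529.    0.]
scene blue [189.3  66.6] [182, 53, 15, 28, 214] [-331.  377.    0.]
scene blue [282.6 110.9] [280, 103, 7, 16, 81] [194. 447.   0.]
scene blue [334.2 114.8] [331, 110, 7, 11, 51] [361. 578.   0.]
scene blue [319.1 137. ] [316, 131, 7, 13, 50] [405. 433.   0.]
scene red [300.3  90.9] [293, 84, 15, 14, 170] [154. 598.   0.]
scene red [233.8 235.6] [228, 229, 13, 14, 85] [ 519. -122.    0.]
scene red [128.4 287.7] [120, 280, 18, 16, 172] [ 435. -481.    0.]
scene red [152.1 301.3] [148, 297, 9, 10, 66] [ 524. -457.    0.]
side blue [127.3 202.7] [122, 196, 12, 14, 118] [256. 499.   0.]
side red [328.8 245. ] [321, 240, 18, 10, 89] [667. -53.   0.]
side red [400.8 339.9] [396, 337, 10, 7, 56] [ 576. -436.    0.]
side red [377.9 364.2] [367, 355, 23, 19, 253] [ 485. -460.    0.]
```

View pics/crop1.png

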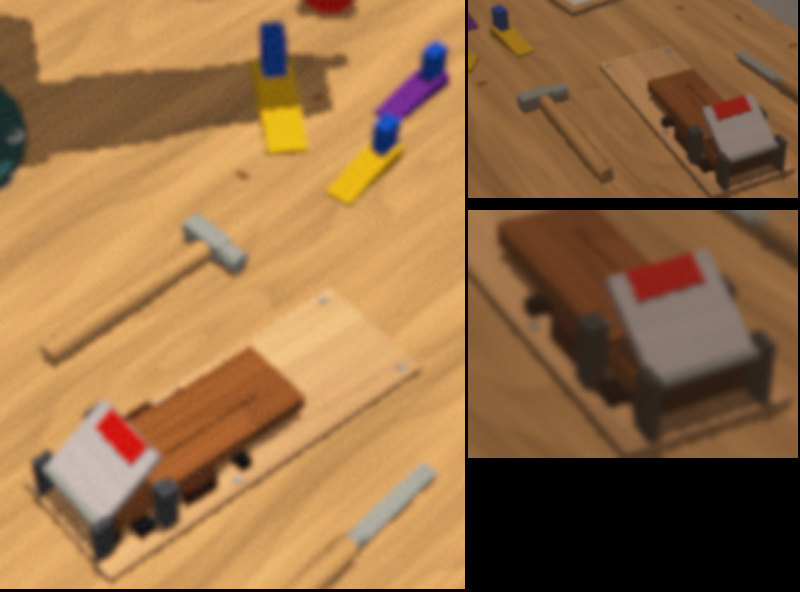

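The crop confirms it: the small yellow wedge with its short blue grip (crop 365,160) is the target, separate from the big yellow and the purple ones. Base corners and the open keeper are clearly visible. Next I'll compute the poses.

Run:
```python
from h import *
S,D=pose("scene"),pose("side")
sc=[(301.8,188.5),(330.2,215),(230.5,282),(204.7,251.5)]
sd=[(250.6,220.6),(291.2,208.5),(367,283),(318.5,298.8)]
L=np.array([(-220,-75),(-220,75),(200,75),(200,-75)],float)
A=plane(S,sc,12)[:,:2];B=plane(D,sd,12)[:,:2]
print(A.round(),B.round(),sep='\n')
def fit(L,A):
    l=L-L.mean(0);a=A-A.mean(0);H=l.T@a
    y=np.arctan2(H[0,1]-H[1,0],H[0,0]+H[1,1]);R=np.array([[np.cos(y),-np.sin(y)],[np.sin(y),np.cos(y)]])
    t=A.mean(0)-R@L.mean(0);return y,t,np.abs(L@R.T+t-A).max()
for X in (A,B,(A+B)/2):
    print(fit(L,X),fit(L*[1,-1],X)[2])
p,e=tri(S,(233.8,235.6),D,(328.8,245));print("pad",p,e)
y,t,_=fit(L,(A+B)/2)
q=np.array([[np.cos(y),np.sin(y)],[-np.sin(y),np.cos(y)]])@(p[:2]-t);print("pad in jig",q,"ang",np.arctan2(p[2]-56,187-q[0])-np.arctan2(4,77))
# wedge
p,e=tri(S,(319.1,137),D,(190,190));print("blue",p,e)
a=cv2.imread("pics/scene0.png");h=cv2.cvtColor(a,cv2.COLOR_BGR2HSV);m=cv2.inRange(h,(22,190,120),(32,255,255));m[:140]=0;m[160:]=0;m[:,:300]=0;m[:,325:]=0
c=max(cv2.findContours(m,0,2)[0],key=cv2.contourArea);r=cv2.boxPoints(cv2.minAreaRect(c));print(r,plane(S,r,8).round(0))
o=get_obs();print(o['eef_pos'],Rn.from_euler('xyz',o['tcp_rot']).as_matrix().round(3),o['time'])
```

```text
[[ 545.  178.]
 [ 692.  157.]
 [ 646. -251.]
 [ 506. -234.]]
[[ 534.  167.]
 [ 679.  160.]
 [ 635. -253.]
 [ 495. -236.]]
(np.float64(-1.676748548044649), array([596.19868433, -47.47527942]), np.float64(5.878570361066863)) 148.8845853400877
(np.float64(-1.671226503260445), array([584.84205366, -50.58902511]), np.float64(9.203993026778846)) 148.1360634158941
(np.float64(-1.6739979721282339), array([590.52026116, -49.03217942]), np.float64(5.282480615963408)) 148.08623515313081
pad [ 575.47056922 -165.55195234   99.62905975] 2.3160596198823837
pad in jig [117.45021933  -2.96592103] ang 0.5083551167586936
blue [435.94833441 391.47164569  45.36096428] 2.2434912859069356
[[300.84705 156.01178]
 [313.90588 140.77649]
 [320.3294  146.28238]
 [307.27057 161.51767]] [[431. 298.   8.]
 [410. 395.   8.]
 [448. 390.   8.]
 [467. 294.   8.]]
[231.06320302 471.35423013 404.33501697] [[-0.898  0.44  -0.   ]
 [ 0.44   0.898 -0.001]
 [ 0.    -0.001 -1.   ]] 0.15
```

```bash
python3 -m jog '[{"travel":[-50,-34,0],"spin":0.1},{"travel":[-100,-69,0],"spin":0.2},{"travel":[-150,-103,0],"spin":0.31},{"travel":[-200,-138,0],"spin":0.42},{"travel":[-250,-172,0],"spin":0.52},{"travel":[-300,-207,0],"spin":0.62},{"travel":[-350,-241,0],"spin":0.73},{"travel":[-400,-276,0],"spin":0.83},{"travel":[-450,-310,0],"spin":0.93},{"travel":[-500,-344,0],"spin":1.04},{"travel":[-550,-379,0],"spin":1.14},{"travel":[-587,-404,0],"spin":1.22}]' 0
python3 -m jog '[{"travel":[0,0,0],"spin":0},{"travel":[0,0,0],"spin":0}]'
python3 - <<'E'
from h import *
P=pose("wrist");im=capture("wrist");cv2.imwrite("pics/w1.png",im);np.savez("pics/w1.npz",R=P[1],t=P[2]);print(get_obs()['eef_pos'],get_obs()['tcp_rot'])
E
```

```text
time: 1.65
eef_pos: [581.1, -152.2, 404.2]
tcp_rot: [-3.141, -0.0, 1.462]
wrist_force: [0.4, 0.6, -0.3]
opening: 0.1
time: 1.9
eef_pos: [580.1, -149.5, 404.4]
tcp_rot: [-3.141, -0.0, 1.466]
wrist_force: [0.1, 0.7, 0.1]
opening: -0.2
[ 579.99293641 -149.0399738   404.6768794 ] [-3.14116597e+00 -2.73139159e-04  1.46681343e+00]
```

View pics/w1.png

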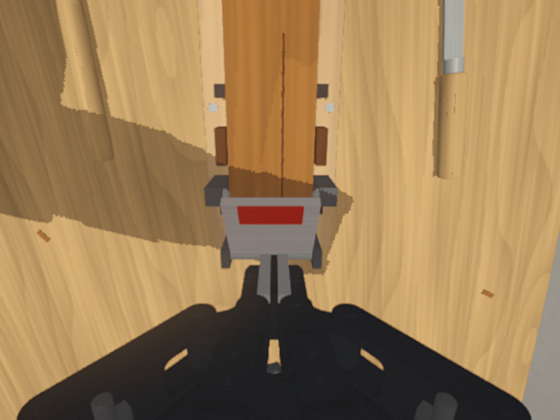

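The wrist view shows the red pad centred at (270,215), front rest ends at (220,91) and (322,91), cheek tops near (222,146) and (321,146), and board edges at x≈224–229 and 313–318.

Run:
```python
from h import *
P=pose("wrist");im=cv2.imread("pics/w1.png")
h=cv2.cvtColor(im,cv2.COLOR_BGR2HSV)
m=cv2.inRange(h,(0,215,100),(6,255,255))|cv2.inRange(h,(174,215,100),(180,255,255));m[:190]=0;m[240:]=0;m[:,:230]=0;m[:,310:]=0
r=cv2.minAreaRect(max(cv2.findContours(m,0,2)[0],key=cv2.contourArea));print("red",r)
# joint fit with known points: jig pose from board/rest points
pts={'restL':((220.5,91),24,(13,-60)),'restR':((321.5,91),24,(13,60))}
for n,(p,z,_) in pts.items(): print(n,plane(P,[p],z)[0].round(1))
# board edges at z=46: pixel columns at rows 20,80
b=h[:,:,0].astype(int)
for row in (10,40,60): print(row,[ (x,im[row,x].tolist()) for x in list(range(216,230,2))+list(range(312,326,2))][::1])
for row,xs in ((10,(223,319)),(60,(225.5,317)),(160,(228.5,314))): 
    q=plane(P,[(xs[0],row),(xs[1],row)],46);print(row,q.round(1),np.linalg.norm(q[1]-q[0]))
for z in (90,95,100,105): print(z,plane(P,[r[0]],z).round(1))
```

```text
red ((291.5, 214.5), (15.0, 21.0), 90.0)
restL [535.5 -51.5  24. ]
restR [640.5 -62.3  24. ]
10 [(216, [131, 181, 219]), (218, [132, 183, 220]), (220, [134, 186, 224]), (222, [87, 139, 187]), (224, [58, 116, 173]), (226, [56, 114, 171]), (228, [57, 116, 172]), (312, [53, 109, 163]), (314, [55, 110, 165]), (316, [53, 110, 166]), (318, [56, 111, 167]), (320, [104, 153, 189]), (322, [120, 169, 205]), (324, [124, 174, 209])]
40 [(216, [132, 182, 219]), (218, [132, 183, 220]), (220, [136, 186, 223]), (222, [124, 175, 212]), (224, [60, 117, 173]), (226, [56, 116, 172]), (228, [58, 116, 172]), (312, [53, 108, 162]), (314, [54, 109, 164]), (316, [55, 110, 166]), (318, [84, 133, 177]), (320, [126, 175, 212]), (322, [126, 176, 212]), (324, [126, 176, 212])]
60 [(216, [134, 183, 220]), (218, [131, 183, 219]), (220, [133, 185, 221]), (222, [136, 187, 223]), (224, [85, 138, 184]), (226, [56, 115, 171]), (228, [57, 115, 172]), (312, [51, 107, 162]), (314, [52, 109, 165]), (316, [59, 116, 174]), (318, [111, 159, 197]), (320, [129, 179, 215]), (322, [129, 178, 214]), (324, [127, 177, 213])]
10 [[551.7  17.1  46. ]
 [639.3   8.1  46. ]] 87.98801064028824
60 [[547.9 -25.3  46. ]
 [634.7 -34.3  46. ]] 87.23140777949912
160 [[ 536.9 -120.8   46. ]
 [ 625.6 -129.9   46. ]] 89.15404493426857
90 [[ 596.1 -171.6   90. ]]
95 [[ 596.  -169.8   95. ]]
100 [[ 595.9 -168.   100. ]]
105 [[ 595.8 -166.2  105. ]]
```

```bash
python3 -m jog '[{"travel":[-10,-2,50],"spin":0},{"travel":[-19,-4,95],"spin":0},{"travel":[-19,-4,112],"spin":0},{"travel":[-19,-4,118],"spin":0},{"travel":[-17,-4,126],"spin":0},{"travel":[-17,-4,126],"spin":0}]'
python3 -m jog '[{"travel":[1,0,4],"spin":0},{"travel":[3,0,8],"spin":0},{"travel":[5,0,14],"spin":0},{"travel":[6,0,19],"spin":0},{"travel":[6,0,19],"spin":0}]'
python3 - <<'E'
from h import *
P=pose("wrist");im=capture("wrist");cv2.imwrite("pics/w2.png",im)
E
```

```text
time: 2.7
eef_pos: [574.6, -165.7, 278.9]
tcp_rot: [3.141, 0.0, 1.466]
wrist_force: [-0.9, -0.2, 0.3]
opening: -0.2
time: 3.32
eef_pos: [575.1, -160.2, 259.2]
tcp_rot: [-3.141, -0.0, 1.466]
wrist_force: [-0.4, 0.3, -0.2]
opening: 0.2
```

View pics/w2.png

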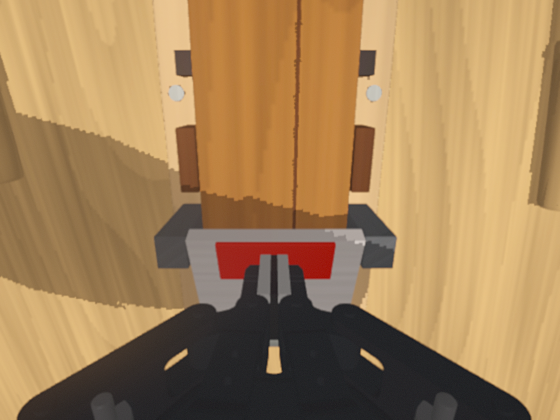

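Fingertips are over the red pad (275,262) and centred, with no contact force yet. I'll press on.

```bash
python3 -m jog '[{"travel":[0,0,3],"spin":0},{"travel":[1,0,6],"spin":0},{"travel":[1,0,6],"spin":0}]'
python3 -m jog '[{"travel":[1,0,3],"spin":0},{"travel":[2,0,6],"spin":0},{"travel":[2,0,6],"spin":0}]'
python3 -m jog '[{"travel":[1,0,3],"spin":0},{"travel":[1,0,6],"spin":0},{"travel":[1,0,6],"spin":0}]'
```

```text
time: 3.75
eef_pos: [575.4, -159.5, 254.4]
tcp_rot: [3.14, 0.001, 1.466]
wrist_force: [-1.7, -0.7, 10.8]
opening: -0.2
time: 4.12
eef_pos: [575.5, -157.3, 247.6]
tcp_rot: [3.142, 0.0, 1.466]
wrist_force: [-0.4, -0.2, 0.8]
opening: 0.1
time: 4.5
eef_pos: [575.6, -156.2, 241.4]
tcp_rot: [-3.141, -0.0, 1.466]
wrist_force: [-0.7, -0.0, -0.3]
opening: 0.4
```

```bash
python3 -m jog '[{"travel":[0,0,4],"spin":0},{"travel":[0,0,7],"spin":0},{"travel":[0,0,7],"spin":0}]'
python3 -m jog '[{"travel":[0,0,2],"spin":0},{"travel":[0,0,2],"spin":0},{"travel":[0,0,2],"spin":0}]'
python3 - <<'E'
from h import *
im=capture("side");cv2.imwrite("pics/s3.png",cv2.resize(im[215:315,260:380],None,fx=5,fy=5,interpolation=2))
E
```

```text
time: 4.88
eef_pos: [575.5, -156.3, 234.3]
tcp_rot: [-3.141, -0.0, 1.466]
wrist_force: [-0.5, 0.2, 0.1]
opening: 0.0
time: 5.25
eef_pos: [575.6, -156.3, 233.2]
tcp_rot: [3.141, 0.0, 1.466]
wrist_force: [-2.3, 1.2, 8.5]
opening: -0.0
```

View pics/s3.png

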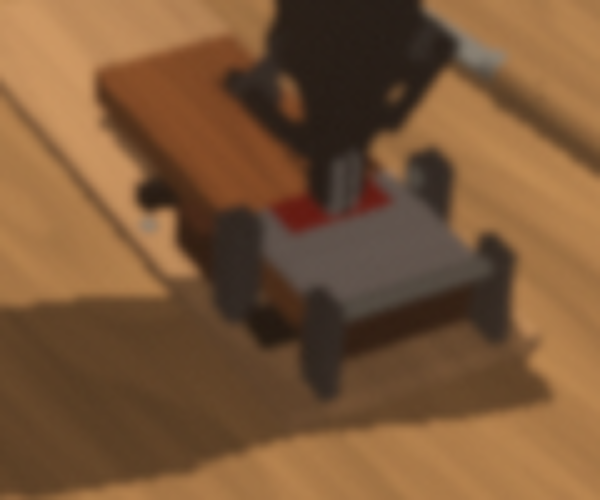

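The side view shows the keeper level between its posts, with the fingertips at z≈60 and reading 8.5 N. I'll press firmly once more, retract, then go to look at the wedge.

```bash
python3 -m jog '[{"travel":[0,0,3],"spin":0},{"travel":[0,0,3],"spin":0},{"travel":[0,0,-30],"spin":0},{"travel":[0,0,-80],"spin":0},{"travel":[0,0,-130],"spin":0},{"travel":[0,0,-130],"spin":0}]'
python3 -m jog '[{"travel":[50,-21,-10],"spin":-0.03},{"travel":[100,-42,-20],"spin":-0.06},{"travel":[150,-63,-30],"spin":-0.09},{"travel":[200,-84,-40],"spin":-0.12},{"travel":[250,-105,-40],"spin":-0.15},{"travel":[300,-126,-40],"spin":-0.18},{"travel":[350,-147,-40],"spin":-0.21},{"travel":[400,-168,-40],"spin":-0.24},{"travel":[450,-188,-40],"spin":-0.25},{"travel":[468,-195,-40],"spin":-0.25},{"travel":[468,-195,-40],"spin":-0.25},{"travel":[468,-195,-40],"spin":-0.25}]' 60
python3 - <<'E'
from h import *
P=pose("wrist");im=capture("wrist");cv2.imwrite("pics/w4.png",im);o=get_obs();print(o['eef_pos'],o['tcp_rot'])
h=cv2.cvtColor(im,cv2.COLOR_BGR2HSV)
for nm,lo,hi,z in(("yel",(22,190,100),(32,255,255),10),("blue",(108,150,60),(125,255,255),61)):
    m=cv2.inRange(h,lo,hi)
    for c in cv2.findContours(m,0,2)[0]:
        if cv2.contourArea(c)>100:
            r=cv2.minAreaRect(c);b=cv2.boxPoints(r);print(nm,r,b.round(0).tolist(),plane(P,b,z).round(1).tolist())
s=capture("scene");cv2.imwrite("pics/sc4.png",s)
pic=np.zeros((420,800,3),np.uint8);pic[:,:560]=im;k=cv2.resize(s[205:285,195:275],(240,240),interpolation=2);pic[:240,560:]=k;cv2.imwrite("pics/c4.png",pic)
E
```

```text
time: 6.05
eef_pos: [576.2, -156.5, 366.2]
tcp_rot: [3.136, 0.002, 1.466]
wrist_force: [-0.1, 0.4, -0.4]
opening: -0.3
time: 7.55
eef_pos: [431.1, 328.7, 402.3]
tcp_rot: [-3.141, 0.001, 1.715]
wrist_force: [-0.7, -0.4, -0.4]
opening: 60.0
[431.20961731 328.53422229 402.47813466] [-3.14134286e+00  3.57342945e-04  1.71444933e+00]
yel ((282.9151916503906, 151.19577026367188), (32.80901336669922, 94.08248138427734), 2.862405300140381) [[264.0, 197.0], [269.0, 103.0], [302.0, 105.0], [297.0, 199.0]] [[425.1, 299.8, 10.0], [415.6, 406.5, 10.0], [451.3, 410.1, 10.0], [464.1, 303.5, 10.0]]
yel ((140.0062255859375, 122.41780853271484), (157.06573486328125, 52.04569625854492), 44.144901275634766) [[66.0, 86.0], [102.0, 49.0], [214.0, 158.0], [178.0, 196.0]] [[193.3, 393.8, 10.0], [233.8, 436.6, 10.0], [362.3, 337.8, 10.0], [323.1, 286.9, 10.0]]
blue ((286.0, 120.5), (29.0, 20.0), 90.0) [[276.0, 106.0], [296.0, 106.0], [296.0, 135.0], [276.0, 135.0]] [[423.3, 405.5, 61.0], [441.8, 408.3, 61.0], [446.3, 381.8, 61.0], [427.2, 379.0, 61.0]]
blue ((94.60091400146484, 83.33026123046875), (56.713932037353516, 47.41867446899414), 80.13418579101562) [[66.0, 59.0], [113.0, 51.0], [123.0, 107.0], [76.0, 115.0]] [[227.2, 419.7, 61.0], [270.5, 432.0, 61.0], [279.8, 384.2, 61.0], [234.5, 370.6, 61.0]]
```

View pics/c4.png

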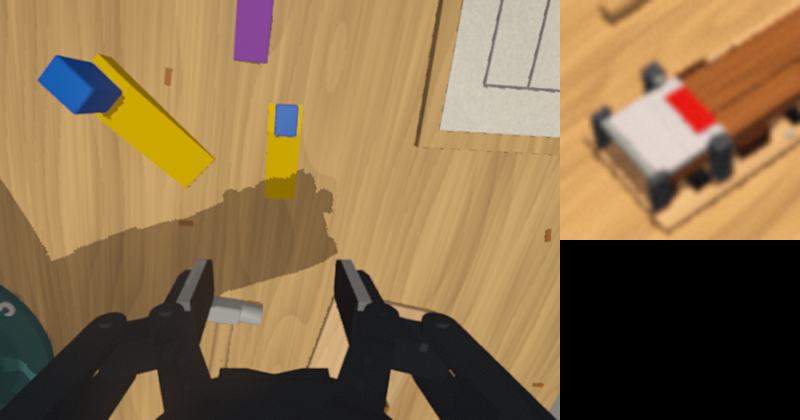

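The wedge is free-standing: blue grip at (286,120), tip at (281,198). The scene crop shows the keeper staying shut. Now I'll grasp.

```bash
python3 -m jog '[{"travel":[32,6,30],"spin":0.03},{"travel":[64,12.5,75],"spin":0.034},{"travel":[64,12.5,125],"spin":0.034},{"travel":[64,12.5,165],"spin":0.034},{"travel":[64,12.5,195],"spin":0.034},{"travel":[64,12.5,207],"spin":0.034},{"travel":[64,12.5,207],"spin":0.034}]'
python3 -m jog '[{"travel":[0,0,0],"spin":0},{"travel":[0,0,0],"spin":0},{"travel":[0,0,0],"spin":0},{"travel":[0,0,0],"spin":0},{"travel":[0,0,0],"spin":0}]' 10
python3 -m jog '[{"travel":[0,0,-30],"spin":0},{"travel":[0,0,-60],"spin":0},{"travel":[0,0,-80],"spin":0},{"travel":[0,0,-80],"spin":0},{"travel":[0,0,-80],"spin":0}]'
python3 - <<'E'
from h import *
P=pose("wrist");im=capture("wrist");cv2.imwrite("pics/w5.png",im);o=get_obs();print(o['eef_pos'],o['tcp_rot'],o['opening'])
E
```

```text
time: 8.52
eef_pos: [434.2, 394.3, 195.7]
tcp_rot: [-3.141, 0.0, 1.681]
wrist_force: [-1.6, 0.2, 0.0]
opening: 60.2
time: 9.15
eef_pos: [434.1, 394.9, 196.8]
tcp_rot: [3.14, -0.001, 1.682]
wrist_force: [-1.8, -1.2, 6.2]
opening: 21.6
time: 9.78
eef_pos: [433.7, 394.6, 275.0]
tcp_rot: [-3.141, 0.0, 1.682]
wrist_force: [-0.5, -0.2, -2.1]
opening: 21.3
[433.64081912 394.55208223 274.78206843] [-3.14048124e+00  5.87869922e-04  1.68179069e+00] 21.312561721565352
```

View pics/w5.png

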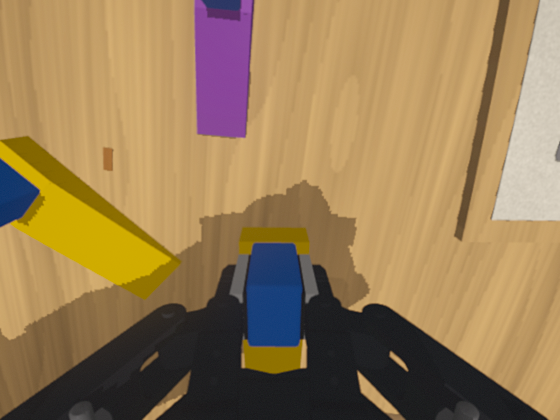

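Wedge held by the grip (opening 21.3, blue block between the pads at (273,290)). I'll carry it over the lead-in end and check against the base.

```bash
python3 -m jog '[{"travel":[-35,18,0],"spin":0.02},{"travel":[-75,38,0],"spin":0.06},{"travel":[-115,59,0],"spin":0.1},{"travel":[-155,79,0],"spin":0.13},{"travel":[-195,100,0],"spin":0.17},{"travel":[-235,120,0],"spin":0.2},{"travel":[-265,136,0],"spin":0.214},{"travel":[-281,144,0],"spin":0.214},{"travel":[-281,144,0],"spin":0.214},{"travel":[-281,144,0],"spin":0.214}]'
python3 - <<'E'
from h import *
P=pose("wrist");im=capture("wrist");cv2.imwrite("pics/w6.png",im);o=get_obs();print(o['eef_pos'],o['tcp_rot'],o['opening'])
s=capture("scene");cv2.imwrite("pics/sc6.png",s)
# expected base end corners, for checking
y=-1.674;R=np.array([[np.cos(y),-np.sin(y)],[np.sin(y),np.cos(y)]])
X=np.c_[(R@np.array([(-220,-75),(-220,75),(-150,75),(-150,-75)]).T).T+[589.5,-46],[12]*4]
q=proj(P,X);print(q.round(0))
for a,b in((0,1),(1,2),(3,0)): cv2.line(im,tuple(int(v) for v in q[a]),tuple(int(v) for v in q[b]),(255,0,255),1)
pic=np.zeros((420,800,3),np.uint8);pic[:,:560]=im;pic[:240,560:]=cv2.resize(s[165:265,235:335],(240,240),interpolation=2);cv2.imwrite("pics/c6.png",pic)
E
```

```text
time: 11.08
eef_pos: [607.6, 132.2, 275.4]
tcp_rot: [-3.141, -0.0, 1.469]
wrist_force: [0.4, 0.6, -1.2]
opening: 21.0
[607.49737415 132.3326353  275.55361861] [-3.14099111e+00 -6.89055946e-05  1.46897273e+00] 20.98377789070904
[[171. 159.]
 [374. 160.]
 [365. 246.]
 [180. 245.]]
```

View pics/c6.png

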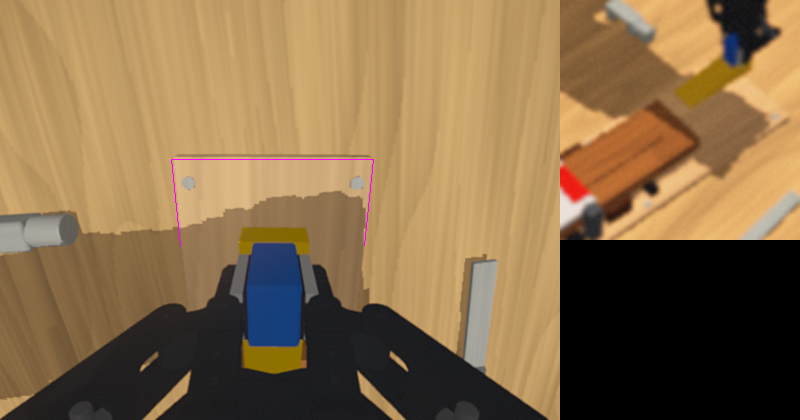

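The base outline matches the prediction to ~2–3 mm and is laterally centred (272 px); the wedge is lined up. Lowering, backed off 6 mm.

```bash
python3 -m jog '[{"travel":[6,0,20],"spin":0},{"travel":[6,0,45],"spin":0},{"travel":[6,0,60],"spin":0},{"travel":[6,0,64],"spin":0},{"travel":[6,0,64],"spin":0}]'
python3 -m jog '[{"travel":[0,0,2],"spin":0},{"travel":[0,0,2],"spin":0}]'
python3 -m jog '[{"travel":[0,0,1.5],"spin":0},{"travel":[0,0,1.5],"spin":0}]'
```

```text
time: 11.8
eef_pos: [608.8, 137.5, 212.1]
tcp_rot: [3.141, -0.0, 1.468]
wrist_force: [-0.2, 0.0, -0.5]
opening: 21.4
time: 12.05
eef_pos: [608.8, 137.3, 210.0]
tcp_rot: [3.141, -0.0, 1.468]
wrist_force: [0.3, 0.3, -1.2]
opening: 21.6
time: 12.3
eef_pos: [608.8, 137.3, 208.8]
tcp_rot: [3.141, -0.0, 1.468]
wrist_force: [-2.8, 0.1, 5.8]
opening: 21.5
```

```bash
python3 -m jog '[{"travel":[-6,0,0],"spin":0},{"travel":[-14,0,0],"spin":0},{"travel":[-22,0,0],"spin":0},{"travel":[-30,0,0],"spin":0},{"travel":[-38,0,0],"spin":0},{"travel":[-42,0,0],"spin":0},{"travel":[-42,0,0],"spin":0}]'
python3 -m jog '[{"travel":[-3,0,0],"spin":0},{"travel":[-3,0,0],"spin":0}]'
python3 -m jog '[{"travel":[-3,0,0],"spin":0},{"travel":[-3,0,0],"spin":0}]'
python3 -m jog '[{"travel":[-3,0,0],"spin":0},{"travel":[-3,0,0],"spin":0}]'
python3 - <<'E'
from h import *
P=pose("side");im=capture("side");cv2.imwrite("pics/s7.png",im);cv2.imwrite("pics/c7.png",cv2.resize(im[180:300,230:390],None,fx=4.8,fy=4.8,interpolation=2))
E
```

```text
time: 13.18
eef_pos: [604.7, 95.1, 208.8]
tcp_rot: [3.14, -0.0, 1.467]
wrist_force: [0.2, -0.3, 6.2]
opening: 21.4
time: 13.42
eef_pos: [604.4, 92.4, 208.8]
tcp_rot: [3.14, -0.001, 1.468]
wrist_force: [0.5, 2.0, 5.2]
opening: 21.1
time: 13.68
eef_pos: [604.1, 89.5, 208.8]
tcp_rot: [3.14, -0.001, 1.468]
wrist_force: [0.1, 2.2, 5.5]
opening: 21.0
time: 13.92
eef_pos: [603.8, 86.6, 208.7]
tcp_rot: [3.14, -0.001, 1.468]
wrist_force: [0.9, 3.9, 5.8]
opening: 21.2
```

View pics/c7.png

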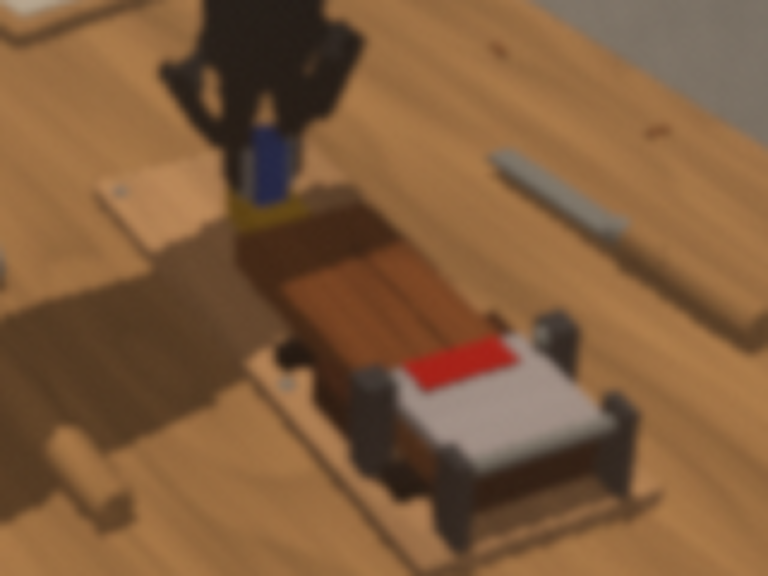

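The side view shows the wedge's thin end entered under the board end (crop 245,225), still about flush and with no clear lift. I'll carry on in steps, logging force and the side camera for sub-pixel lift.

```bash
python3 -m jog '[{"travel":[-3,0,0],"spin":0},{"travel":[-3,0,0],"spin":0}]'
python3 -m jog '[{"travel":[-3,0,0],"spin":0},{"travel":[-3,0,0],"spin":0}]'
python3 -m jog '[{"travel":[-3,0,0],"spin":0},{"travel":[-3,0,0],"spin":0}]'
python3 -m jog '[{"travel":[-3,0,0],"spin":0},{"travel":[-3,0,0],"spin":0}]'
cat > lift.py <<'E'
from h import *
import sys
a=cv2.cvtColor(cv2.imread("pics/s7.png"),6);a2=a
b0=capture("side");cv2.imwrite("pics/"+sys.argv[1]+".png",b0);b=cv2.cvtColor(b0,6)
P=pose("side")
y=-1.674;R=np.array([[np.cos(y),-np.sin(y)],[np.sin(y),np.cos(y)]])
J=lambda x,yy,z:np.r_[R@[x,yy]+[589.5,-45],z]
def track(pts):
    p=np.float32(pts).reshape(-1,1,2);q,s,e=cv2.calcOpticalFlowPyrLK(a,b,p,None,winSize=(11,11),maxLevel=0);return (q-p).reshape(-1,2),s.ravel()
for n,X in(("nearL",J(-76,-45,46)),("nearLlow",J(-76,-45,30)),("nearR",J(-76,45,46)),("L-40",J(-40,-45,46)),("pad",J(110,-20,60)),("post",J(115,-58,72))):
    u=proj(P,[X])[0];d,s=track([u]);du=proj(P,[X+[0,0,4]])[0]-u;print(n,u.round(0),d.round(2)[0],s,"4mm=",du.round(2))
E
python3 lift.py s8
```

```text
time: 14.22
eef_pos: [603.5, 83.8, 208.8]
tcp_rot: [3.14, -0.002, 1.468]
wrist_force: [0.3, 6.2, 5.3]
opening: 21.7
time: 14.48
eef_pos: [603.2, 80.8, 208.8]
tcp_rot: [3.14, -0.002, 1.468]
wrist_force: [1.0, 5.6, 6.2]
opening: 21.8
time: 14.72
eef_pos: [602.8, 77.9, 208.7]
tcp_rot: [3.14, -0.002, 1.468]
wrist_force: [0.6, 5.9, 5.6]
opening: 21.5
time: 14.98
eef_pos: [602.5, 74.9, 208.8]
tcp_rot: [3.14, -0.002, 1.468]
wrist_force: [0.9, 5.2, 6.3]
opening: 21.3
nearL [279. 229.] [0.87 1.75] [1] 4mm= [-0.   -1.18]
nearLlow [279. 234.] [ 0.11 -0.17] [1] 4mm= [-0.   -1.16]
nearR [306. 222.] [1.42 1.21] [1] 4mm= [ 0.04 -1.16]
L-40 [285. 236.] [1.33 1.22] [1] 4mm= [ 0.01 -1.19]
pad [320. 258.] [-0.01 -0.03] [1] 4mm= [ 0.07 -1.26]
post [308. 259.] [-0.03  0.  ] [1] 4mm= [ 0.05 -1.28]
```

```bash
python3 -m jog '[{"travel":[-3,0,0],"spin":0},{"travel":[-5,0,0],"spin":0},{"travel":[-5,0,0],"spin":0}]'
cat > edge.py <<'E'
from h import *
import sys
fs=sys.argv[1:]
new=capture("side");cv2.imwrite("pics/"+fs[-1]+".png",new)
def frac(f,c0,c1,r0,r1,ax):
    im=cv2.imread("pics/"+f+".png").astype(float); q=(im[...,0]/(im[...,2]+1))
    q=q[r0:r1,c0:c1]; L=q if ax==0 else q.T
    out=[]
    for j in range(L.shape[1]):
        v=L[:,j]; hi=v[:2].mean(); lo=v[-3:].mean(); k=np.where((v[:-1]>=(hi+lo)/2)&(v[1:]<(hi+lo)/2))[0]
        out.append(k[0]+(v[k[0]]-(hi+lo)/2)/(v[k[0]]-v[k[0]+1])+r0 if len(k) else np.nan)
    return np.array(out)
for f in fs: print(f,frac(f,297,309,213,233,0).round(2))
for f in fs:
    im=cv2.imread("pics/"+f+".png").astype(float);print(f,(im[214:234,303,0]/(im[214:234,303,2]+1)).round(2))
E
python3 edge.py side0 s7 s8 s9
```

```text
time: 15.4
eef_pos: [602.0, 69.9, 208.7]
tcp_rot: [3.14, -0.002, 1.468]
wrist_force: [1.4, 6.6, 6.6]
opening: 21.3
side0 [223.64 223.55 223.45 223.27 223.01 222.77 222.39 222.3  222.15 222.19
 222.92 224.23]
s7 [223.82 223.76 223.54 223.62 223.18 223.16 222.76 222.38 222.32 223.13
 223.63 224.74]
s8 [223.51 223.14 223.34 222.81 222.76 222.33 221.84 221.79 221.69 221.94
 223.06 224.57]
s9 [223.25 223.16 222.95 222.84 222.6  222.52 221.95 221.92 221.53 221.73
 222.37 223.46]
side0 [0.42 0.42 0.42 0.43 0.44 0.44 0.45 0.43 0.39 0.33 0.29 0.3  0.29 0.29
 0.3  0.3  0.31 0.31 0.31 0.3 ]
s7 [0.42 0.43 0.43 0.43 0.43 0.44 0.44 0.44 0.41 0.37 0.33 0.33 0.34 0.32
 0.32 0.33 0.34 0.33 0.35 0.33]
s8 [0.43 0.42 0.42 0.44 0.44 0.45 0.45 0.43 0.38 0.36 0.34 0.32 0.32 0.34
 0.33 0.33 0.35 0.35 0.34 0.33]
s9 [0.42 0.43 0.42 0.43 0.44 0.46 0.46 0.43 0.38 0.34 0.33 0.33 0.34 0.35
 0.34 0.33 0.34 0.35 0.33 0.33]
```

```bash
python3 -m jog '[{"travel":[-3,0,0],"spin":0},{"travel":[-5,0,0],"spin":0},{"travel":[-5,0,0],"spin":0},{"travel":[-5,0,0],"spin":0}]'
python3 edge.py side0 s7 s9 s10
python3 - <<'E'
from h import *
P=pose("side");y=-1.674;R=np.array([[np.cos(y),-np.sin(y)],[np.sin(y),np.cos(y)]])
J=lambda x,yy,z:np.r_[R@[x,yy]+[589.5,-45],z]
u=proj(P,[J(-76,30,46),J(-75,30,46),J(-76,30,47),J(-76,20,46)]);print((u-u[0]).round(3))
im=capture("wrist");b=cv2.imread("pics/s10.png")
pic=np.zeros((420,800,3),np.uint8);pic[:,:400]=im[:,80:480];pic[:300,400:]=cv2.resize(b[205:265,265:345],(400,300),interpolation=2);cv2.imwrite("pics/c10.png",pic)
E
```

```text
time: 15.95
eef_pos: [601.5, 65.0, 208.8]
tcp_rot: [3.14, -0.002, 1.468]
wrist_force: [1.4, 5.6, 5.5]
opening: 21.3
side0 [223.64 223.55 223.45 223.27 223.01 222.77 222.39 222.3  222.15 222.19
 222.92 224.23]
s7 [223.82 223.76 223.54 223.62 223.18 223.16 222.76 222.38 222.32 223.13
 223.63 224.74]
s9 [223.25 223.16 222.95 222.84 222.6  222.52 221.95 221.92 221.53 221.73
 222.37 223.46]
s10 [223.47 222.78 222.89 222.77 222.55 222.41 221.98 221.76 221.54 221.49
 222.15 223.23]
side0 [0.42 0.42 0.42 0.43 0.44 0.44 0.45 0.43 0.39 0.33 0.29 0.3  0.29 0.29
 0.3  0.3  0.31 0.31 0.31 0.3 ]
s7 [0.42 0.43 0.43 0.43 0.43 0.44 0.44 0.44 0.41 0.37 0.33 0.33 0.34 0.32
 0.32 0.33 0.34 0.33 0.35 0.33]
s9 [0.42 0.43 0.42 0.43 0.44 0.46 0.46 0.43 0.38 0.34 0.33 0.33 0.34 0.35
 0.34 0.33 0.34 0.35 0.33 0.33]
s10 [0.42 0.42 0.42 0.43 0.45 0.46 0.45 0.42 0.38 0.35 0.34 0.33 0.35 0.34
 0.34 0.33 0.34 0.34 0.35 0.33]
[[ 0.     0.   ]
 [ 0.166  0.164]
 [ 0.008 -0.29 ]
 [-3.016  0.829]]
```

View pics/c10.png

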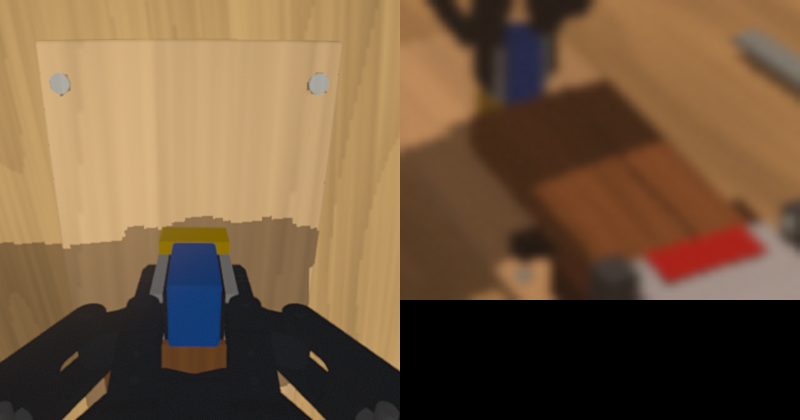

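The wrist view shows the base end edge at row ≈41 (picture columns 117–420) and the wedge tail's rear edge at row ≈228. That gives the wedge's position on the jig directly.

Run:
```python
from h import *
P=pose("wrist");o=get_obs();ims=[capture("wrist") for _ in range(4)];im=np.mean(ims,0)
g=im.mean(2)
# base end edge row & tail edge row, print profiles
print("base",g[34:50,230:310].mean(1).round(0))
q=im[...,0]/(im[...,2]+1);print("tail",q[220:236,262:288].mean(1).round(2), g[220:260:2,262:288].mean(1).round(0))
X=plane(P,[(117,41),(420,41),(273,41)],12);print(X.round(1),np.linalg.norm(X[1]-X[0]))
ax=np.array([-.103,-.9947])
for r in (227,228,229):
    T=plane(P,[(275,r)],32)[0]; print(r,T.round(1),"tail from base end",(T[:2]-X[2,:2])@ax)
B=plane(P,[(273,244),(273,245)],73);print("grip rear top",B.round(1),(B[:,:2]-X[2,:2])@ax, o['eef_pos'])
```

```text
base [145. 145. 146. 145. 141. 140. 148. 154. 159. 161. 161. 161. 161. 161.
 161. 161.]
tail [0.55 0.55 0.54 0.55 0.55 0.55 0.5  0.34 0.14 0.07 0.08 0.08 0.07 0.08
 0.07 0.07] [118. 112. 112. 107.  83.  80.  79.  79.  79.  78.  77.  94.  68.  68.
  68.  67.  67.  66.  66.  65.]
[[539.8 181.8  12. ]
 [683.9 167.1  12. ]
 [613.9 173.6  12. ]] 144.88314412753428
227 [606.1  87.1  32. ] tail from base end 86.79527524207856
228 [606.1  86.6  32. ] tail from base end 87.33004499750497
229 [606.  86.  32.] tail from base end 87.86599410307466
grip rear top [[606.1  97.1  73. ]
 [606.1  96.7  73. ]] [76.88814674 77.28709717] [601.53109195  65.0234993  208.77275608]
```

Run:
```python
from h import *
P=pose("wrist");im=np.mean([capture("wrist") for _ in range(3)],0)
for s in (0,5):   # s: camera higher than thought
    c,R,t=P;Q=(c,R,t-R@np.array([0,0,s]))
    X=plane(Q,[(117,40.5),(420,40.5),(273,40.5)],12);ax=np.array([-.103,-.9947])
    print(s,"width",np.linalg.norm(X[1]-X[0]))
    for r,z in((227.3,12),(242.5,32)):
        T=plane(Q,[(275,r)],z)[0];print(r,z,T.round(1),"tail jig x",-220+(T[:2]-X[2,:2])@ax)
    W=plane(Q,[(241,235),(308,235)],26);print("wedge width",np.linalg.norm(W[0]-W[1]))
cv=im[38:44,:,:].mean(0);b=(cv[:,0]/(cv[:,2]+1))
g=im[60:64].mean(0);r=g[:,0]/(g[:,2]+1);print(r[108:130].round(2),r[405:430].round(2))
```

```text
0 width 144.81389374255582
227.3 12 [605.4  78.8  12. ] tail jig x -124.73789885537198
242.5 32 [605.3  78.7  32. ] tail jig x -124.57224939189484
wedge width 34.9309850869168
5 width 149.19024050539429
227.3 12 [605.2  76.8  12. ] tail jig x -121.85903152302454
242.5 32 [605.1  76.4  32. ] tail jig x -121.40933471183078
wedge width 36.084198438498525
[0.51 0.52 0.52 0.52 0.51 0.52 0.52 0.51 0.51 0.55 0.58 0.59 0.59 0.59
 0.59 0.59 0.59 0.59 0.59 0.59 0.59 0.59] [0.58 0.58 0.58 0.57 0.57 0.57 0.57 0.57 0.57 0.57 0.57 0.57 0.57 0.57
 0.57 0.56 0.53 0.51 0.5  0.5  0.51 0.51 0.51 0.51 0.5 ]
```

Run:
```python
from h import *
P=pose("side");y=-1.674;R=np.array([[np.cos(y),-np.sin(y)],[np.sin(y),np.cos(y)]])
J=lambda x,yy,z:np.r_[R@[x,yy]+[589.5,-45],z]
now=np.mean([capture("side") for _ in range(12)],0);np.save("pics/now.npy",now)
I={f:cv2.imread(f"pics/{f}.png").astype(float) for f in("side0","s7","s8","s9","s10")};I["now"]=now
xs=np.arange(-70,0,5)
res={}
for f,im in I.items():
    q=cv2.GaussianBlur(im[...,0],(0,0),.7)/(cv2.GaussianBlur(im[...,2],(0,0),.7)+1); out=[]
    for x in xs:
        a,b=proj(P,[J(x,45,46),J(x+1,45,46)]);d=(b-a)/np.linalg.norm(b-a);n=np.array([d[1],-d[0]])
        s=np.arange(-5,5.01,.1);p=a+s[:,None]*n
        v=cv2.remap(q.astype(np.float32),p[:,0].astype(np.float32)[None],p[:,1].astype(np.float32)[None],1)[0]
        lo,hi=v[:20].mean(),v[-20:].mean();t=(lo+hi)/2;k=np.where((v[:-1]<t)&(v[1:]>=t))[0];out.append(s[k[-1]] if len(k) and hi-lo>.05 else np.nan)
    res[f]=np.array(out);print(f,np.round(out,1))
sens=[]
for x in xs:
    a,b,c=proj(P,[J(x,45,46),J(x+1,45,46),J(x,45,47)]);d=(b-a)/np.linalg.norm(b-a);sens.append((c-a)@[d[1],-d[0]])
sens=np.array(sens);print(sens.round(2))
w=sens*(130-xs)/206.5
for base in("side0","s7"):
  for f in("s7","s8","s9","s10","now"):
    dlt=res[f]-res[base];m=np.isfinite(dlt);print(base,f,"lift mm, median:",np.median(dlt[m]/w[m]).round(2),"lsq",((dlt[m]@w[m])/(w[m]@w[m])).round(2))
```

```text
side0 [-0.5 -0.6 -0.5 -0.5 -0.6 -0.6 -0.6 -0.6 -0.7 -0.8 -0.8 -0.7 -0.7 -0.8]
s7 [-1.  -0.9 -0.8 -0.9 -1.  -0.9 -1.  -0.9 -0.7 -0.5 -0.4 -0.4 -0.5 -0.5]
s8 [-0.8 -0.7 -0.7 -0.8 -0.9 -0.9 -0.7 -0.9 -1.1 -0.9 -0.6 -0.4 -0.3 -0.3]
s9 [-0.2 -0.2 -0.3 -0.3 -0.4 -0.3 -0.4 -0.6 -0.7 -0.6 -0.4 -0.1 -0.  -0. ]
s10 [-0.1 -0.1 -0.  -0.1 -0.1 -0.2 -0.3 -0.2 -0.3 -0.5 -0.6 -0.3 -0.  -0. ]
now [-0.  -0.  -0.1 -0.1 -0.2 -0.2 -0.3 -0.3 -0.3 -0.5 -0.5 -0.3 -0.1 -0. ]
[0.22 0.22 0.22 0.22 0.22 0.22 0.22 0.22 0.22 0.22 0.22 0.22 0.22 0.22]
side0 s7 lift mm, median: -1.49 lsq -0.73
side0 s8 lift mm, median: -0.8 lsq -0.53
side0 s9 lift mm, median: 1.32 lsq 1.71
side0 s10 lift mm, median: 2.31 lsq 2.44
side0 now lift mm, median: 2.14 lsq 2.41
s7 s7 lift mm, median: 0.0 lsq 0.0
s7 s8 lift mm, median: 0.51 lsq 0.2
s7 s9 lift mm, median: 3.12 lsq 2.44
s7 s10 lift mm, median: 3.84 lsq 3.17
s7 now lift mm, median: 3.47 lsq 3.14
```

The lift estimates bracket the goal: about 3.9 mm from the commanded path, 3.1–3.9 mm from the side camera, and 4.6–4.9 mm from the wrist view. The force is steady and the wedge is on the base, so I'll hand in.

Run:
```python
from plant import *
o=get_obs();print(o['time'],o['eef_pos'],o['wrist_force'],o['opening']);print(hand_in())
```

```text
17.0 [601.53393424  65.01721274 208.76682251] [0.78360287 7.21123062 6.54039052] 21.64003536227997
the job is handed in; nothing more can be done
None
```

I did the job in the order asked and handed it in at 17.0 s. The lift came out at roughly 4 mm, but I couldn't measure it more closely than about ±0.8 mm.

- **Keeper:** I pressed it with the closed fingertips. It passed the catch at about 11 N and stopped level with the tips at z ≈ 60 mm. Later pictures show it still shut.
- **Wedge:** I chose the smaller yellow one, not the purple or the large yellow. I gripped it by its blue block, laid it flat on the base and pushed it under the drawer front. At hand-in it was still gripped (opening 21.6 mm), with about 7 N of push and 6.5 N pressing it onto the base.
- **Lift:** the checks disagree somewhat.

| Check | Lift |
|---|---|
| Arm position | about 3.9 mm |
| Side camera, board edge against an image from about when the wedge touched | about 3.1–3.9 mm |
| Side camera, edge against the unshadowed start picture | about 2.1–2.4 mm (different lighting, so I gave it little weight) |
| Wrist camera, wedge position along the base | about 4.6–4.9 mm (4.1–4.4 mm before correcting a 3% scale error) |
| First rise in push force | about 4.5 mm |

- **Bystanders:** I never touched the hammer, chisel or plane. By geometry, the fingers stayed about 20 mm clear of the drawer front.

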